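Load a pallet electrode into the transport cassette and shut the gate

TASK

Load the finned graphite electrode that stands on the granite into the open lane of the aluminium transport cassette: slide it upright in at the open front, under the two retaining lips, fully home behind the electrode that is already there. Then swing the red gate shut across the front of that lane so that nothing can slide out on the way to the spark eroder. Leave the other electrodes where they are.

Things in the scene. Friction and masses are not known exactly. Their poses are not given: they have to be found in the camera images.
- finned_electrode: The electrode to load: steel pallet with three black graphite fins, 65 mm tall, 0.6 kg, on the granite (its twin is already in the cassette). Origin: centre of underside, z up. Foot plate 52 x 52 mm, z 0 to 8; steel body 49 x 49 mm, z 13 to 47 (best grasp, any two opposite faces); fins z 47 to 65, within 30 (x) x 28 (y) mm. Any quarter turn fits the lane.
- cassette: Aluminium two-lane cassette, base 190 x 176 mm, fixed. Origin: under its middle, on the granite; x along the lanes from open front to stop, y left, z up (mm here). Floor and loading sill z 10. Open lane: centre y +38, 56 wide; walls and lips x -28 to the end stop at 80. Lips z 60 to 65 over both edges, slot 38 between: entry only from the sill (x -102 to -28, guides 14 tall). Lane y -38 is full.
- rear_electrode: The same kind of finned electrode, standing in the open lane against the end stop, loose. Origin: centre of its underside; 52 mm long, so its front face is 26 mm in front of its origin.
- lane_mouth (a point): Point on the lane floor, on the centre line of the open lane, at the front ends of its walls and lips.
- lane_home (a point): Point on the lane floor where the loaded electrode's origin lies when it is fully home against the rear electrode (within about 1 mm).
- gate (a joint): Red gate bar at the open lane's front, on an upright pin at the left of the mouth: 0 = shut across the lane, grows as it swings forwards and out to the left (clockwise from above), 1.6 to 1.9 at the start, 2.2 at most; stays where it is left. Bar 66 mm long, 10 thick, z 29 to 43 mm; shut, it is 5 mm in front of an electrode that is home and cannot shut on one that is not.
- gate_knob (a point): Middle of the gate's upright round black knob: 18 mm diameter, 31 mm tall (z 50 to 81 mm over the granite; this point at 68 mm), 44 mm from the pivot; free on all sides.
- gate_pivot (a point): The gate's hinge axis (upright), at the height of the knob's middle.
- stepped_electrode: Bystander: steel pallet with a stepped black graphite block and a round stud, 52 x 52 x 71 mm, standing on the granite. Origin: centre of its underside.
- blade_electrode: Bystander: steel pallet with one tall tapered black graphite blade, 52 x 52 x 88 mm, standing on the granite. Origin: centre of its underside.

How it is judged:
On the way, in this order (a step that is already met when the one before it is completed fails the run):
1. the finned electrode has gone most of its length in under the lips of the open lane, upright on the lane floor (x of finned_electrode in the frame of cassette above -0.024 m and y of finned_electrode in the frame of cassette between 0.031 and 0.045 m and z of finned_electrode in the frame of cassette below 0.015 m), for 0.2 s.
2. the gate is shut across the lane (value of joint gate below 0.1 rad), for 0.2 s.
At the end, for the whole second after the job is handed in: Finned electrode upright at rest on the open lane's floor under the lips, within 8 mm of fully home and 6 mm sideways; rear electrode within 9 mm of the stop; gate within 0.1 rad of shut; stepped and blade electrodes within 20 mm of their starts (x of finned_electrode in the frame of cassette between -0.006 and 0.008 m and y of finned_electrode in the frame of cassette between 0.032 and 0.044 m and z of finned_electrode in the frame of cassette between 0.006 and 0.014 m and angle between finned_electrode's own z axis and vertical below 0.06 rad and linear speed of finned_electrode below 0.01 m/s and x of rear_electrode in the frame of cassette above 0.045 m and value of joint gate below 0.1 rad and distance of each of stepped_electrode, blade_electrode from where it was at the start of the episode below 0.02 m); the robot touches nothing.
It fails at once if the finned electrode is tipped over (angle between finned_electrode's own z axis and vertical above 0.7 rad).
It fails at once if the stepped electrode is pushed about or moved (distance of stepped_electrode from where it was at the start of the episode above 0.03 m).
It fails at once if the blade electrode is pushed about or moved (distance of blade_electrode from where it was at the start of the episode above 0.03 m).
It fails at once if the rear electrode is taken out of its place (distance of rear_electrode from where it was at the start of the episode above 0.02 m).
It also fails if it takes over 70 s, if anything falls off the work surface, if the arm or the gripper's body presses on something with over 40 N, if the wrist force passes 120 N, or if a joint passes its speed limit or range.

ROBOT

A 6-joint arm with a two-finger parallel gripper is mounted at the origin on a cart in front of the work surface, level with it; the furniture and walls round the work are solid. World frame = base frame: x ahead of the robot, y to its left, z up, the work surface at z = 0. Lengths are in m, angles in rad, forces in N, time in s.
With the tool pointing down it reaches from about 0.35 to 0.875 m from the base axis. Payload 4.2 kg.
Tool frame: the origin (TCP) lies midway between the tips of the shut fingers; the grasp point (between the pads) lies 19 mm behind it; z points along the fingers, y is the direction in which the jaws open and shut (so a half turn about z gives the same grasp; the last joint's range is limited). The gripper opens to 87 mm and grips with 3 to 60 N. Pads are 19 mm wide; open, the fingers measure 117 mm over their backs; the gripper's body (75 mm by 190 mm) begins 51 mm behind the grasp point.
Start: joints at [-0.874, 0.385, 0.008, 0, -1.194, -0.259], TCP at [0.265, -0.566, 0.223] pointing down, gripper open.
Joint ranges: [-3.14, 3.14], [-1.21, 2.06], [-1.07, 1.41], [-3.16, 2.05], [-2.99, -0.16], [-3.1, 3.1]. Speed limits (rad/s): [2.79, 2.79, 3.14, 3.14, 3.14, 3.14].

INTERFACE

Orientations are given as a unit quaternion [w, x, y, z].
In Python, from cell import read_state, read_camera, camera_info, hand_in, masks_of gives the robot as it stands. The module is installed in compiled form; this text tells all that it offers.
- The arm moves only by the shell command python3 -m inch 'ROWS' [FORCE]. ROWS is JSON, a list of rows, each an object with "fingers": the finger opening in m, from 0 to 0.087; "linear": the shift along the tool's x, y, z in m, a list of three; "twist": the turn, a rotation vector about the tool's x, y, z in degrees, a list of three. In form: [{"fingers": fingers, "linear": [dx, dy, dz], "twist": [wx, wy, wz]}, ...]. A call has 1 to 12 rows; each row shifts and turns the commanded pose from where the row before left it, along the tool's axes as they then stand; what a row does not reach is not made up. A row lasts 1/8 s, in which the tool goes at most 62.5 mm and 10.7 degrees, less where a joint would pass 70% of its speed; a pose out of reach is approached as far as the arm can. A call with a gripper value outside its range is refused whole. The fingers move at their own pace and stop on an object; FORCE is the grip in N (left out, the last holds). Time passes only in rows, so rows that do not move let the fingers close. It gives the time, the measured TCP pose, the force and the opening at its end, in the units of the state.
- read_state(): the state, without advancing time (a new reading comes with each control period).
- read_camera(name): name is "scene" or "top" or "wrist"; returns the picture (400x640x3 uint8, blue, green, red); there is no depth.
- camera_info(name): a dict with "intrinsics" (3x3 intrinsics, pixels), "R" (3x3) and "t" (3): a world point X has camera coordinates R X + t. Camera axes: x right, y down, z forward; pixel columns grow to the right and rows downward; lengths in m; the calibration is good to about 2 mm. A picture is of the moment at which its call begins: read the wrist's pose just before it. camera_info takes no time and is no camera call; for the wrist camera it gives the pose at the moment of the call.
- hand_in(): hands the job in, once; it reports no verdict.
Trained networks look in the newest picture that a camera, given by its name, has taken for a name from the list of things; names that differ only in an ending like _2 or _b are one class to them, and where a whole thing is asked for, a point or a joint stands for the part that bears it (a point fixed in the world has none). Each returns a list of dicts, best first, with "p" (0 to 1); they miss things now and then, are a little off and sometimes report something else, mostly with a low value. They report only what shows in the picture. A call takes as long as a camera call.
- masks_of(camera, name): "region" (400x640 bool, what is visible of it) and "bbox" ([centre column, centre row, width, height] in pixels, round what is visible of it).
The state is a dict: "time": time; "qpos": joint angles; "joint_vel": joint speeds; "joint_efforts": joint torques, N m; "ee_pos": TCP position; "orientation": TCP orientation; "wrist_force": force on the tool from outside, world axes, zero at the start; "ft_torque": the same for the moment, N m; "width": opening from 0.0 (shut) to 1.0 (fully open).
Only numpy, scipy, OpenCV 4.12 (cv2) and the standard library are available. Lean on these libraries where they do the work, as an engineer would, in place of code of your own. Each camera call takes 0.05 s, during which the arm holds its last target. There are 200 camera calls.

## Working session

There is one attempt and no reset: what is moved stays moved. The work goes in short steps, Python scripts to look and compute and a shell command to move; the robot and the scene stay as the last step left them, time stands still between calls to the robot, and variables do not carry over. Pictures are saved under pics/ and viewed, about 8 in all and at most 12, crops included, and the job is handed in when it is done.

```bash
mkdir -p pics; cat > h.py <<'E'
import numpy as np, cv2
from cell import *
def shot(cam,fn=None):
    im=read_camera(cam); 
    if fn: cv2.imwrite('pics/'+fn,im)
    return im
def ray(ci,uv,z):
    K,R,t=[np.array(ci[k]) for k in("intrinsics","R","t")]
    d=R.T@np.linalg.inv(K)@np.array([uv[0],uv[1],1.]); c=-R.T@t
    return c+d*(z-c[2])/d[2]
def proj(ci,X):
    K,R,t=[np.array(ci[k]) for k in("intrinsics","R","t")]
    p=K@(R@np.array(X)+t); return p[:2]/p[2]
E
python3 - <<'E'
from h import *
s=read_state(); print(s)
a=shot('top','top0.png'); ci=camera_info('top'); print({k:np.round(v,4).tolist() for k,v in ci.items() if k in('intrinsics','R','t')})
for n in ['finned_electrode','cassette','gate','gate_knob','rear_electrode','stepped_electrode','blade_electrode']:
    for m in masks_of('top',n)[:3]: print(n,round(m['p'],2),np.round(m['bbox'],1),np.round(ray(ci,m['bbox'][:2],0.03),3))
shot('scene','scene0.png')
E
```

```text
{'time': 0.0, 'qpos': array([-8.74397189e-01,  3.85555038e-01,  6.60089471e-03, -5.43048111e-04,
       -1.19401234e+00, -2.58580069e-01]), 'joint_vel': array([9.77440566e-04, 9.24747344e-04, 1.53783765e-05, 1.25521965e-03,
       6.44089610e-04, 2.87059919e-04]), 'joint_efforts': array([ 1.09733432e-03, -3.90668321e+01,  1.87403816e+01,  4.21971068e+00,
        1.10417718e-02, -1.74856473e-04]), 'ee_pos': array([ 0.26472538, -0.56547792,  0.22144424]), 'orientation': array([-2.74506521e-04, -2.17067389e-01,  9.76155985e-01,  1.07968899e-03]), 'wrist_force': array([ 0.76860352, -0.02770215, -0.21568093]), 'ft_torque': array([-0.03312001, -0.01765791, -0.04152168]), 'width': 1.0019898206153353}
{'intrinsics': [[459.4204, 0.0, 313.5293], [0.0, 459.4204, 193.4597], [0.0, 0.0, 1.0]], 'R': [[0.0269, -0.9996, -0.0028], [-0.9954, -0.0266, -0.0917], [0.0916, 0.0053, -0.9958]], 't': [-0.0814, 0.5397, 0.8645]}
finned_electrode 0.6 [285.8 248.8  26.1  33.6] [ 0.434 -0.017  0.03 ]
cassette 0.71 [387.4 201.3 114.7 118.8] [ 0.53  -0.209  0.03 ]
gate 0.94 [344.1 228.7  28.5  34. ] [ 0.475 -0.127  0.03 ]
gate_knob 0.94 [345.4 230.1  34.1  36.2] [ 0.473 -0.13   0.03 ]
gate_knob 0.47 [386.8 201.4 116.1 115.5] [ 0.53  -0.208  0.03 ]
rear_electrode 0.73 [380.7 174.9  22.6  29.6] [ 0.581 -0.196  0.03 ]
stepped_electrode 0.66 [233.2 237.   34.9  33. ] [0.454 0.084 0.03 ]
blade_electrode 0.56 [279.2 180.1  30.2  29.1] [ 0.565 -0.     0.03 ]
```

View pics/top0.png

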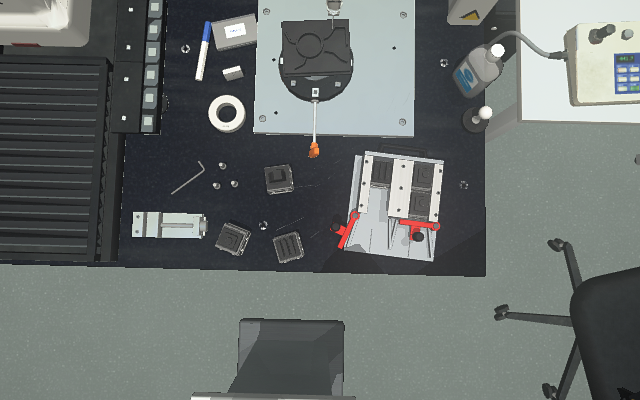

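View pics/scene0.png

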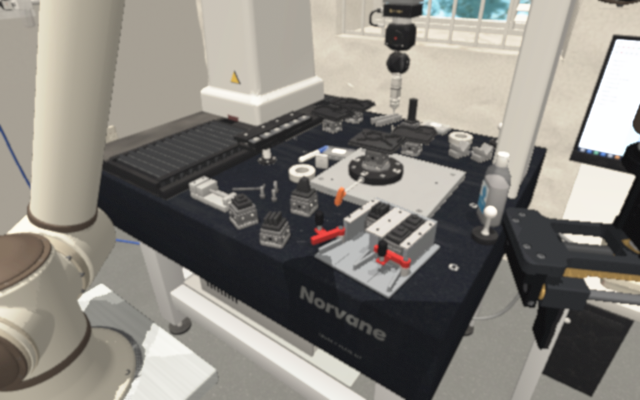

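The top view shows the finned electrode at about (288,248), stepped at (233,238) and blade at (279,180). The cassette is at about (395,205), with its open lane on the left and its gate open at about (345,230). Next I'll take a closer look with the wrist camera.

```bash
cat >> h.py <<'E'
from scipy.spatial.transform import Rotation as Ro
def pose():
    s=read_state(); q=s['orientation']; return np.array(s['ee_pos']),Ro.from_quat([q[1],q[2],q[3],q[0]]),s
def togo(tcp,yaw):
    """tool-axis shift and twist to reach tcp (tool down) with tool y axis at heading yaw (mod pi)"""
    p,R,s=pose(); best=None
    for k in(0,np.pi):
        y=yaw+k; Y=np.array([np.cos(y),np.sin(y),0]);Z=np.array([0,0,-1.]);X=np.cross(Y,Z)
        T=Ro.from_matrix(np.c_[X,Y,Z]); tw=(R.inv()*T).as_rotvec(degrees=True)
        if best is None or np.linalg.norm(tw)<np.linalg.norm(best): best=tw
    print('t',s['time'],'p',np.round(p,4),'lin mm',np.round(R.inv().apply(np.array(tcp)-p)*1e3,1),'twist deg',np.round(best,1),'q6',round(s['qpos'][5],2),'F',np.round(s['wrist_force'],1),'w',round(s['width'],3))
E
python3 - <<'E'
from h import *
p,R,s=pose(); ci=camera_info('wrist'); Rc=np.array(ci['R']);c=-Rc.T@np.array(ci['t'])
print('cam in tool',np.round(R.inv().apply(c-p),3),'cam axes in tool\n',np.round((Rc@R.as_matrix()).T,2)); print(np.round(ci['intrinsics'],1))
togo([0.40,-0.12,0.33],np.pi/2)
togo([0.40,-0.12,0.33],0)
E
```

```text
cam in tool [ 0.073 -0.    -0.163] cam axes in tool
 [[-0.   -0.96 -0.27]
 [ 1.   -0.    0.  ]
 [-0.   -0.27  0.96]]
[[331.8   0.  316.4]
 [  0.  331.8 196. ]
 [  0.    0.    1. ]]
t 0.45 p [ 0.2649 -0.566   0.2225] lin mm [-311.4  346.7 -107.5] twist deg [ 0.  -0.  25.1] q6 -0.26 F [-0.3 -0.  -0.4] w 0.996
t 0.45 p [ 0.2649 -0.566   0.2225] lin mm [-311.4  346.7 -107.5] twist deg [  0.    0.  -64.9] q6 -0.26 F [-0.3 -0.  -0.4] w 0.996
```

```bash
python3 -m inch '[{"fingers":0.087,"linear":[-0.044,0.050,-0.010],"twist":[0,0,4]},{"fingers":0.087,"linear":[-0.044,0.050,-0.010],"twist":[0,0,4]},{"fingers":0.087,"linear":[-0.044,0.050,-0.010],"twist":[0,0,4]},{"fingers":0.087,"linear":[-0.044,0.050,-0.010],"twist":[0,0,4]},{"fingers":0.087,"linear":[-0.044,0.050,0],"twist":[0,0,4]},{"fingers":0.087,"linear":[-0.044,0.050,0],"twist":[0,0,4]},{"fingers":0.087,"linear":[0,0,0],"twist":[0,0,0]},{"fingers":0.087,"linear":[0,0,0],"twist":[0,0,0]}]'
python3 - <<'E'
from h import *
togo([0.40,-0.12,0.26],np.pi/2)
ci=camera_info('wrist'); a=shot('wrist','w1.png'); np.save('ci1.npy',ci)
cv2.imwrite('pics/w1b.png',cv2.resize(a,(800,500),interpolation=cv2.INTER_CUBIC))
for n in ['finned_electrode','cassette','gate','gate_knob','rear_electrode','stepped_electrode','blade_electrode']:
    for m in masks_of('wrist',n)[:2]: print(n,round(m['p'],2),np.round(m['bbox'],1),np.round(ray(ci,m['bbox'][:2],0.03),3))
E
```

```text
time: 1.45
ee_pos: [0.4286, -0.2345, 0.2597]
orientation: [-0.0, -0.01, 1.0, -0.0]
wrist_force: [0.0, 0.1, 0.7]
width: 1.001
t 1.45 p [ 0.4286 -0.2345  0.2597] lin mm [ 26.3 115.1  -0.3] twist deg [-0.  -0.   1.1] q6 -1.38 F [0.  0.1 0.7] w 1.001
finned_electrode 0.85 [492.4 177.9  58.7  49.1] [ 0.438 -0.021  0.03 ]
cassette 0.67 [347.6 240.  184.3 172.4] [ 0.522 -0.193  0.03 ]
gate 0.6 [409.2 208.6  59.2  61.9] [ 0.479 -0.118  0.03 ]
gate 0.5 [578.8 188.7  82.5  56.8] [0.449 0.087 0.03 ]
gate_knob 0.81 [407.5 209.3  54.8  55.7] [ 0.48 -0.12  0.03]
rear_electrode 0.97 [348.4 287.9  34.1  55.5] [ 0.591 -0.189  0.03 ]
stepped_electrode 0.66 [580.4 188.4  84.   57.6] [0.449 0.088 0.03 ]
blade_electrode 0.69 [409.  208.2  62.3  57.8] [ 0.478 -0.119  0.03 ]
blade_electrode 0.5 [477.2 259.2  20.2  16.7] [ 0.546 -0.023  0.03 ]
```

View pics/w1b.png

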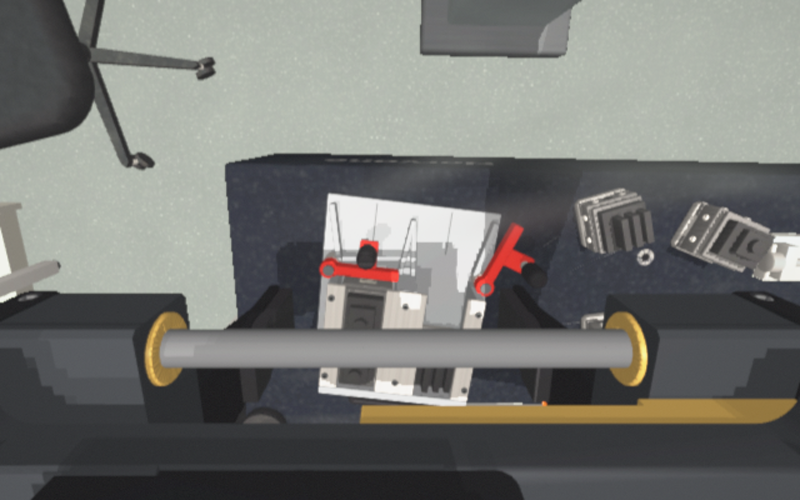

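The picture shows the finned electrode at (612,220) in the 800-px frame. The cassette's front edge runs from (328,194) to (500,214), the gate pivot is at (485,287), and the gate bar points forward with its knob at about (533,275). I'll zoom in for a cassette fit.

```bash
python3 - <<'E'
import cv2
a=cv2.imread('pics/w1.png')
cv2.imwrite('pics/w1z.png',cv2.resize(a[140:260,245:445],(800,480),interpolation=cv2.INTER_CUBIC))
E
```

```text
(no output)
```

View pics/w1z.png

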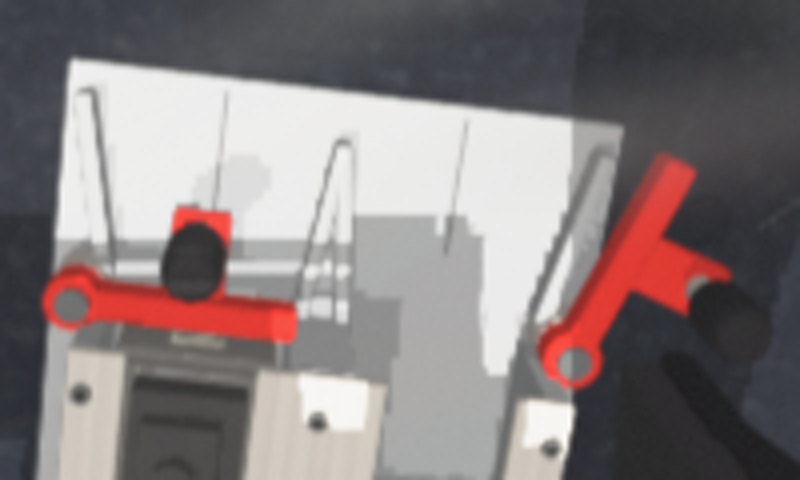

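```bash
python3 - <<'E'
from h import *
ci=np.load('ci1.npy',allow_pickle=True).item()
P=lambda u,v,z: ray(ci,(245+(u+.5)/4-.5,140+(v+.5)/4-.5),z)[:2]
pts={'lineL0':(466,122,.01),'lineL1':(446,255,.01),'lineR0':(227,92,.01),'lineR1':(217,207,.01),'FL':(622,127,.01),'FR':(72,60,.01),'pin':(573,362,.045),'lipL_in':(522,397,.065),'lipL_out':(577,405,.065),'lipM_L':(387,383,.065),'knobtop':(740,322,.081),'pinR':(70,303,.045),'lipR_out':(68,348,.065)}
W={k:P(*v) for k,v in pts.items()}
for k,v in W.items(): print(k,np.round(v,4))
# fit cassette pose: model points (x,y) ; unknown-x entries only y
mod={'FL':(None,.088),'FR':(None,-.088),'lineL0':(None,.038),'lineL1':(None,.038),'lineR0':(None,-.038),'lineR1':(None,-.038),'lipL_in':(-.028,.057),'lipM_L':(-.028,.019)}
from scipy.optimize import least_squares
def res(p):
    c,s=np.cos(p[2]),np.sin(p[2]); r=[]
    for k,(x,y) in mod.items():
        d=W[k]-p[:2]; l=(c*d[0]+s*d[1],-s*d[0]+c*d[1])
        if x is not None:r.append(l[0]-x)
        r.append(l[1]-y)
    return r
o=least_squares(res,[.53,-.2,-.1]); print('cassette',o.x,np.round(np.array(o.fun)*1e3,1))
c,s=np.cos(o.x[2]),np.sin(o.x[2])
for k,v in W.items():
    d=v-o.x[:2]; print(k,np.round([1e3*(c*d[0]+s*d[1]),1e3*(-s*d[0]+c*d[1])],1))
E
```

```text
lineL0 [ 0.4354 -0.1779]
lineL1 [ 0.4794 -0.1819]
lineR0 [ 0.4273 -0.2535]
lineR1 [ 0.4647 -0.2564]
FL [ 0.4361 -0.1284]
FR [ 0.4181 -0.3019]
pin [ 0.5022 -0.1461]
lipL_in [ 0.5055 -0.1649]
lipL_out [ 0.5077 -0.1487]
lipM_L [ 0.5019 -0.2042]
knobtop [ 0.4757 -0.11  ]
pinR [ 0.4861 -0.2987]
lipR_out [ 0.4929 -0.2963]
cassette [ 0.52798984 -0.22486032 -0.09591525] [-0.8  0.8 -0.1  0.1 -0.1  0.5 -0.1  0.6  0.1 -1. ]
lineL0 [-96.7  37.9]
lineL1 [-52.5  38.1]
lineR0 [-97.5 -38.1]
lineR1 [-60.  -37.5]
FL [-100.8   87.2]
FR [-102.   -87.2]
pin [-33.3  75.9]
lipL_in [-28.1  57.6]
lipL_out [-27.5  73.9]
lipM_L [-27.9  18. ]
knobtop [-63.1 109.3]
pinR [-34.6 -77.5]
lipR_out [-28.1 -74.5]
```

```bash
python3 -m inch '[{"fingers":0.087,"linear":[-0.002,0.053,0.02],"twist":[0,0,0]},{"fingers":0.087,"linear":[-0.002,0.053,0.02],"twist":[0,0,0]},{"fingers":0.087,"linear":[-0.002,0.053,0.02],"twist":[0,0,0]},{"fingers":0.087,"linear":[-0.003,0.0535,0.02],"twist":[0,0,0]},{"fingers":0.087,"linear":[0,0,0],"twist":[0,0,-9]},{"fingers":0.087,"linear":[0,0,0],"twist":[0,0,-9]},{"fingers":0.087,"linear":[0,0,0],"twist":[0,0,-9]},{"fingers":0.087,"linear":[0,0,0],"twist":[0,0,-9]},{"fingers":0.087,"linear":[0,0,0],"twist":[0,0,-9]},{"fingers":0.087,"linear":[0,0,0],"twist":[0,0,-9]},{"fingers":0.087,"linear":[0,0,0],"twist":[0,0,-9]},{"fingers":0.087,"linear":[0,0,0],"twist":[0,0,-9]}]'
python3 -m inch '[{"fingers":0.087,"linear":[0,0,0],"twist":[0,0,0]}]'
python3 - <<'E'
from h import *
togo([0.438,-0.021,0.17],-.096)
ci=camera_info('wrist'); a=shot('wrist','w2.png'); np.save('ci2.npy',ci)
m=masks_of('wrist','finned_electrode')[0]; print(m['p'],m['bbox'])
x,y,w,h=m['bbox']; x0,y0=max(0,int(x-100)),max(0,int(y-75)); print(x0,y0)
cv2.imwrite('pics/w2z.png',cv2.resize(a[y0:y0+150,x0:x0+200],(800,600),interpolation=cv2.INTER_CUBIC))
E
```

```text
time: 3.35
ee_pos: [0.4337, -0.0224, 0.1798]
orientation: [0.0, -0.597, 0.802, -0.0]
wrist_force: [0.7, -0.5, -0.4]
width: 0.995
time: 3.48
ee_pos: [0.4337, -0.0223, 0.1797]
orientation: [0.0, -0.594, 0.804, -0.0]
wrist_force: [-0.5, -0.1, -0.4]
width: 0.997
t 3.475 p [ 0.4337 -0.0223  0.1797] lin mm [-2.5 -3.7  9.7] twist deg [ -0.    0.  -11.6] q6 -0.62 F [-0.5 -0.1 -0.4] w 0.997
0.79 [311.9, 181.4, 65.1, 65.9]
211 106
```

View pics/w2z.png

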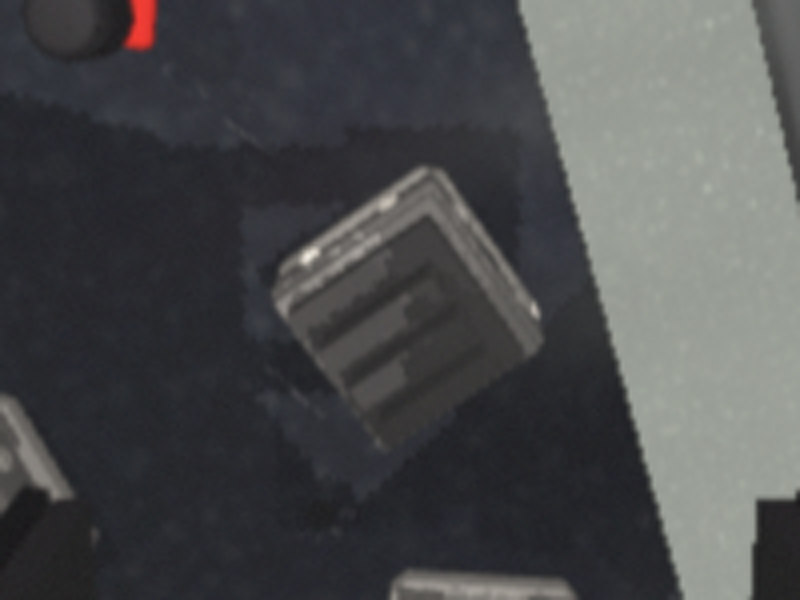

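```bash
python3 - <<'E'
from h import *
ci=np.load('ci2.npy',allow_pickle=True).item()
P=lambda u,v,z: ray(ci,(211+(u+.5)/4-.5,106+(v+.5)/4-.5),z)[:2]
B=[P(u,v,.047) for u,v in((277,297),(428,212),(540,350),(385,450))]
F=[P(u,v,.008) for u,v in((277,278),(430,168),(538,308))]
def info(Q):
    for i in range(len(Q)-1):
        d=Q[i+1]-Q[i]; print(np.round(Q[i],4),'edge',round(np.hypot(*d)*1e3,1),'heading',round(np.degrees(np.arctan2(d[1],d[0])),1))
    print(np.round(Q[-1],4))
info(B); print('centre',(B[0]+B[2])/2,(B[1]+B[3])/2); info(F); print('centre',(F[0]+F[2])/2)
E
```

```text
[ 0.4642 -0.0381] edge 39.6 heading -167.5
[ 0.4255 -0.0466] edge 41.2 heading 111.8
[ 0.4101 -0.0084] edge 43.5 heading 17.1
[0.4517 0.0044]
centre [ 0.43715492 -0.02322586] [ 0.43859663 -0.02111285]
[ 0.4694 -0.0357] edge 48.5 heading -161.4
[ 0.4234 -0.0511] edge 45.8 heading 110.7
[ 0.4073 -0.0083]
centre [ 0.43830324 -0.02198593]
```

```bash
python3 -m inch '[{"fingers":0.087,"linear":[0,0,0],"twist":[0,0,-9]},{"fingers":0.087,"linear":[0,0,0],"twist":[0,0,-9]},{"fingers":0.087,"linear":[0,0,0],"twist":[0,0,-9]},{"fingers":0.087,"linear":[0,0,0],"twist":[0,0,-8.5]},{"fingers":0.087,"linear":[0,0,0],"twist":[0,0,0]}]'
python3 - <<'E'
from h import *
togo([0.438,-0.022,0.016],np.radians(18.5))
E
```

```text
time: 4.2
ee_pos: [0.4337, -0.0221, 0.1797]
orientation: [0.0, 0.811, -0.585, 0.0]
wrist_force: [-0.0, -0.4, 0.6]
width: 1.0
t 4.2 p [ 0.4337 -0.0221  0.1797] lin mm [  1.2  -4.1 163.7] twist deg [-0.  -0.  -0.1] q6 -0.0 F [-0.  -0.4  0.6] w 1.0
```

```bash
python3 -m inch '[{"fingers":0.087,"linear":[0.0012,-0.0041,0.04],"twist":[0,0,0]},{"fingers":0.087,"linear":[0,0,0.045],"twist":[0,0,0]},{"fingers":0.087,"linear":[0,0,0.04],"twist":[0,0,0]},{"fingers":0.087,"linear":[0,0,0.025],"twist":[0,0,0]},{"fingers":0.087,"linear":[0,0,0.0137],"twist":[0,0,0]},{"fingers":0.087,"linear":[0,0,0],"twist":[0,0,0]},{"fingers":0.045,"linear":[0,0,0],"twist":[0,0,0]},{"fingers":0.045,"linear":[0,0,0],"twist":[0,0,0]},{"fingers":0.045,"linear":[0,0,0],"twist":[0,0,0]},{"fingers":0.045,"linear":[0,0,0],"twist":[0,0,0]},{"fingers":0.045,"linear":[0,0,0],"twist":[0,0,0]}]' 25
python3 - <<'E'
from h import *
togo([0.438,-0.022,0.016],np.radians(18.5))
E
```

```text
time: 5.58
ee_pos: [0.4387, -0.0216, 0.0162]
orientation: [-0.001, 0.812, -0.584, 0.001]
wrist_force: [1.7, 0.2, -0.7]
width: 0.563
t 5.575 p [ 0.4387 -0.0216  0.0162] lin mm [0.2 0.8 0.2] twist deg [-0.1 -0.   0.1] q6 0.0 F [ 1.7  0.2 -0.7] w 0.563
```

```bash
python3 -m inch '[{"fingers":0.045,"linear":[0,0,-0.02],"twist":[0,0,0]},{"fingers":0.045,"linear":[0,0,-0.04],"twist":[0,0,0]},{"fingers":0.045,"linear":[0,0,-0.04],"twist":[0,0,0]},{"fingers":0.045,"linear":[0,0,-0.01],"twist":[0,0,8]},{"fingers":0.045,"linear":[0,0,0],"twist":[0,0,8]},{"fingers":0.045,"linear":[0,0,0],"twist":[0,0,8]},{"fingers":0.045,"linear":[0,0,0],"twist":[0,0,0]}]' 40
python3 - <<'E'
from h import *
togo([0.460,-0.1802,0.126],-.096)
E
```

```text
time: 6.45
ee_pos: [0.436, -0.0222, 0.1245]
orientation: [-0.002, -0.673, 0.74, 0.001]
wrist_force: [-0.7, -0.3, -7.0]
width: 0.558
t 6.45 p [ 0.436  -0.0222  0.1245] lin mm [155.1 -38.7  -1.6] twist deg [ 0.2 -0.   0.1] q6 -0.42 F [-0.7 -0.3 -7. ] w 0.558
```

```bash
python3 -m inch '[{"fingers":0.045,"linear":[0.03,-0.0085,0],"twist":[0,0,0]},{"fingers":0.045,"linear":[0.045,-0.0105,0],"twist":[0,0,0]},{"fingers":0.045,"linear":[0.045,-0.0105,0],"twist":[0,0,0]},{"fingers":0.045,"linear":[0.035,-0.0095,0],"twist":[0,0,0]},{"fingers":0.045,"linear":[0,0,0],"twist":[0,0,0]},{"fingers":0.045,"linear":[0,0,0],"twist":[0,0,0]}]'
python3 - <<'E'
from h import *
togo([0.460,-0.1802,0.126],-.096)
ci=camera_info('wrist'); a=shot('wrist','w3.png'); np.save('ci3.npy',ci)
cv2.imwrite('pics/w3z.png',cv2.resize(a[100:300,190:450],(780,600),interpolation=cv2.INTER_CUBIC))
E
```

```text
time: 7.2
ee_pos: [0.4609, -0.1797, 0.1248]
orientation: [-0.001, -0.673, 0.74, 0.001]
wrist_force: [0.2, 0.3, -8.0]
width: 0.554
t 7.2 p [ 0.4609 -0.1797  0.1248] lin mm [ 0.6  0.8 -1.2] twist deg [0.2 0.  0.1] q6 -0.05 F [ 0.2  0.3 -8. ] w 0.554
```

View pics/w3z.png

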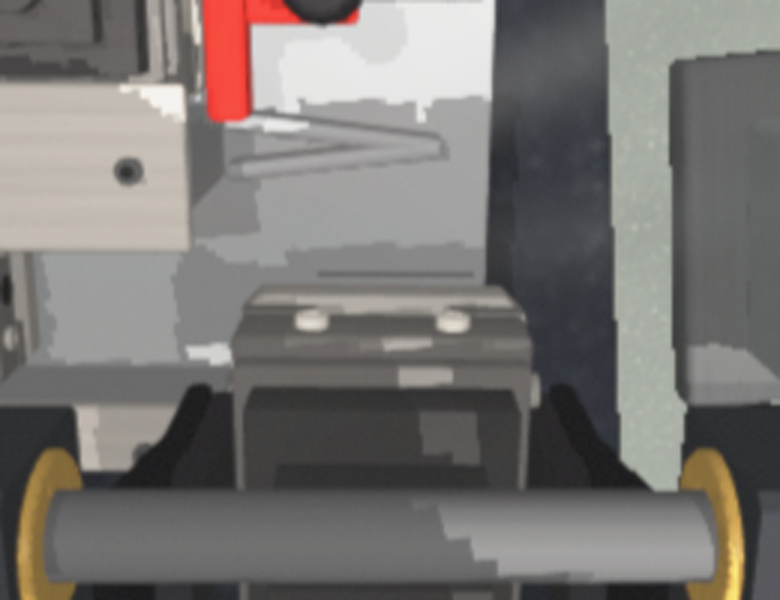

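```bash
python3 - <<'E'
from h import *
ci=np.load('ci3.npy',allow_pickle=True).item()
O=np.array([.52799,-.22486]);th=-.0959;c,s=np.cos(th),np.sin(th)
def P(u,v,z):
    d=ray(ci,(190+(u+.5)/3-.5,100+(v+.5)/3-.5),z)[:2]-O; return np.round([1e3*(c*d[0]+s*d[1]),1e3*(-s*d[0]+c*d[1])],1)
for n,a in dict(footbotL=(262,287,.109),footbotR=(505,288,.109),foottopL=(238,312,.117),foottopR=(528,318,.117),bodytopL=(246,392,.156),bodytopR=(524,390,.156),line0=(318,272,.01),line1=(472,274,.01),lipM0=(188,248,.065),lipM1=(20,252,.065),funTip=(440,150,.024),front=(488,200,.01),wallL=(100,408,.065)).items(): print(n,P(*a))
d=np.array([.4609,-.1797])-O; print('tcp',c*d[0]+s*d[1],-s*d[0]+c*d[1])
E
```

```text
footbotL [-48.7  14.7]
footbotR [-94.1  14.9]
foottopL [-45.2  17.2]
foottopR [-97.4  18.3]
bodytopL [-51.6  17.2]
bodytopR [-91.   16.9]
line0 [-53.2  37.6]
line1 [-97.7  38.2]
lipM0 [-26.7  17.6]
lipM1 [11.9 18.5]
funTip [-86.9   0.5]
front [-101.6   16.6]
wallL [-3.6 57.1]
tcp -0.07110593810309511 0.03852842154149069
```

The held electrode's foot edge measures y≈14.8 (12 expected), so it may sit about 1.5–3 mm to the left. I'll shift 1.5 mm, go down to 4 mm above the sill and compare there.

```bash
python3 -m inch '[{"fingers":0.045,"linear":[0.0015,0.003,0.02],"twist":[0,0,0]},{"fingers":0.045,"linear":[0,0,0.03],"twist":[0,0,0]},{"fingers":0.045,"linear":[0,0,0.025],"twist":[0,0,0]},{"fingers":0.045,"linear":[0,0,0.015],"twist":[0,0,0]},{"fingers":0.045,"linear":[0,0,0.005],"twist":[0,0,0]},{"fingers":0.045,"linear":[0,0,0],"twist":[0,0,0]}]'
python3 - <<'E'
from h import *
togo([0.460,-0.1802,0.030],-.096)
ci=camera_info('wrist'); a=shot('wrist','w4.png'); np.save('ci4.npy',ci)
cv2.imwrite('pics/w4z.png',cv2.resize(a[80:280,190:450],(780,600),interpolation=cv2.INTER_CUBIC))
E
```

```text
time: 8.0
ee_pos: [0.4593, -0.1806, 0.0311]
orientation: [-0.0, -0.673, 0.739, -0.0]
wrist_force: [0.9, 0.6, -7.3]
width: 0.558
t 8.0 p [ 0.4593 -0.1806  0.0311] lin mm [-0.5 -0.7  1.1] twist deg [-0.  -0.   0.2] q6 -0.05 F [ 0.9  0.6 -7.3] w 0.558
```

View pics/w4z.png

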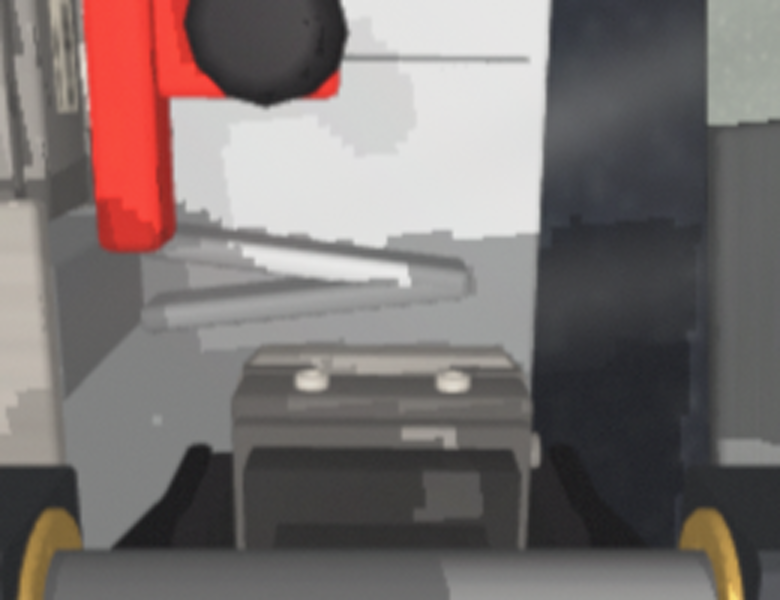

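```bash
python3 - <<'E'
from h import *
ci=np.load('ci4.npy',allow_pickle=True).item()
O=np.array([.52799,-.22486]);th=-.0959;c,s=np.cos(th),np.sin(th)
def P(u,v,z):
    d=ray(ci,(190+(u+.5)/3-.5,80+(v+.5)/3-.5),z)[:2]-O; return np.round([1e3*(c*d[0]+s*d[1]),1e3*(-s*d[0]+c*d[1])],1)
for n,a in dict(footbotL=(262,347,.015),footbotR=(505,348,.015),ft=(262,347,.023),fullL=(236,378,.023),fullR=(528,378,.023),line0=(360,58,.01),line1=(528,60,.01),mouthBase=(65,400,.01),guideEnd=(150,330,.01),gTip=(470,293,.01),front=(536,300,.01),lipM=(50,300,.065)).items(): print(n,P(*a))
d=np.array([.4593,-.1806])-O; print('tcp',c*d[0]+s*d[1],-s*d[0]+c*d[1])
E
```

```text
footbotL [-50.1  13.8]
footbotR [-95.5  13.9]
ft [-51.   11.6]
fullL [-46.2  17.4]
fullR [-98.8  17.3]
line0 [-68.5 -38.2]
line1 [-98.4 -38. ]
mouthBase [-10.7  26. ]
guideEnd [-28.1  11.8]
gTip [-89.2   4.4]
front [-101.7    5.8]
lipM [-28.1  -6.5]
tcp -0.0726124085274111 0.03747935202012369
```

```bash
python3 -m inch '[{"fingers":0.045,"linear":[0.0008,0,0.003],"twist":[0,0,0]},{"fingers":0.045,"linear":[0,0,0.002],"twist":[0,0,0]},{"fingers":0.045,"linear":[0,0,0.0005],"twist":[0,0,0]},{"fingers":0.045,"linear":[0,0,0],"twist":[0,0,0]}]' 40; python3 -m inch '[{"fingers":0.045,"linear":[0,0,0],"twist":[0,0,0]},{"fingers":0.045,"linear":[0,-0.004,0],"twist":[0,0,0]},{"fingers":0.045,"linear":[0,-0.004,0],"twist":[0,0,0]}]' 15
```

```text
time: 8.55
ee_pos: [0.4592, -0.1819, 0.0263]
orientation: [0.0, -0.673, 0.74, -0.0]
wrist_force: [-2.4, 1.4, 2.7]
width: 0.559
time: 8.93
ee_pos: [0.4618, -0.1827, 0.026]
orientation: [-0.004, -0.673, 0.74, 0.004]
wrist_force: [-12.1, 2.0, 14.5]
width: 0.56
```

```bash
python3 -m inch '[{"fingers":0.045,"linear":[0,-0.002,-0.0007],"twist":[0,0,0]},{"fingers":0.045,"linear":[0,-0.004,0],"twist":[0,0,0]},{"fingers":0.045,"linear":[0,-0.004,0],"twist":[0,0,0]},{"fingers":0.045,"linear":[0,-0.004,0],"twist":[0,0,0]}]'
python3 - <<'E'
from h import *
O=np.array([.52799,-.22486]);th=-.0959;c,s=np.cos(th),np.sin(th)
p,R,st=pose(); d=p[:2]-O; print(np.round([1e3*(c*d[0]+s*d[1]),1e3*(-s*d[0]+c*d[1])],1),st['ft_torque'])
E
```

```text
time: 9.43
ee_pos: [0.4785, -0.1841, 0.0261]
orientation: [-0.002, -0.673, 0.74, 0.002]
wrist_force: [-7.0, 0.5, 5.0]
width: 0.567
[-53.1  35.8] [ 0.23123455  2.05421525 -0.00630684]
```

```bash
python3 -m inch '[{"fingers":0.045,"linear":[0,-0.003,0],"twist":[0,0,0]},{"fingers":0.045,"linear":[0,-0.003,0],"twist":[0,0,0]},{"fingers":0.045,"linear":[0,-0.003,0],"twist":[0,0,0]}]'
python3 - <<'E'
from h import *
O=np.array([.52799,-.22486]);th=-.0959;c,s=np.cos(th),np.sin(th)
p,R,st=pose(); d=p[:2]-O; print(np.round([1e3*(c*d[0]+s*d[1]),1e3*(-s*d[0]+c*d[1])],1),st['ft_torque'],st['wrist_force'])
E
```

```text
time: 9.8
ee_pos: [0.4875, -0.185, 0.026]
orientation: [-0.002, -0.673, 0.74, 0.002]
wrist_force: [-6.6, 0.4, 4.7]
width: 0.561
[-44.1  35.8] [0.17995069 2.09490968 0.07455063] [-6.63320066  0.41349565  4.68547746]
```

```bash
python3 -m inch '[{"fingers":0.045,"linear":[0,-0.004,0],"twist":[0,0,0]},{"fingers":0.045,"linear":[0,-0.004,0],"twist":[0,0,0]},{"fingers":0.045,"linear":[0,-0.004,0],"twist":[0,0,0]}]'
python3 - <<'E'
from h import *
O=np.array([.52799,-.22486]);th=-.0959;c,s=np.cos(th),np.sin(th)
p,R,st=pose(); d=p[:2]-O; print(np.round([1e3*(c*d[0]+s*d[1]),1e3*(-s*d[0]+c*d[1])],1),st['ft_torque'],st['wrist_force'])
E
```

```text
time: 10.18
ee_pos: [0.4995, -0.1861, 0.0261]
orientation: [-0.002, -0.673, 0.74, 0.002]
wrist_force: [-6.2, 0.8, 5.0]
width: 0.561
[-32.   35.8] [ 0.23153399  2.00742639 -0.03199749] [-6.24310717  0.78296129  5.04891515]
```

```bash
python3 -m inch '[{"fingers":0.045,"linear":[0,-0.004,0],"twist":[0,0,0]},{"fingers":0.045,"linear":[0,-0.004,0],"twist":[0,0,0]},{"fingers":0.045,"linear":[0,-0.003,0],"twist":[0,0,0]},{"fingers":0.045,"linear":[0,0,0],"twist":[0,0,0]},{"fingers":0.056,"linear":[0,0,-0.0005],"twist":[0,0,0]},{"fingers":0.056,"linear":[0,0,0],"twist":[0,0,0]},{"fingers":0.056,"linear":[0,0,0],"twist":[0,0,0]}]'
python3 - <<'E'
from h import *
O=np.array([.52799,-.22486]);th=-.0959;c,s=np.cos(th),np.sin(th)
p,R,st=pose(); d=p[:2]-O; print(np.round([1e3*(c*d[0]+s*d[1]),1e3*(-s*d[0]+c*d[1])],1),st['ft_torque'],st['wrist_force'],st['width']*87)
E
```

```text
time: 11.05
ee_pos: [0.5144, -0.187, 0.0271]
orientation: [0.001, -0.673, 0.74, -0.001]
wrist_force: [0.1, 0.9, 0.6]
width: 0.645
[-17.1  36.4] [ 0.00187283  0.09070267 -0.00015241] [0.07720429 0.92387467 0.63844182] 56.09456514350005
```

```bash
python3 -m inch '[{"fingers":0.056,"linear":[0,0,-0.02],"twist":[0,0,0]},{"fingers":0.056,"linear":[0,0,-0.04],"twist":[0,0,0]},{"fingers":0.056,"linear":[0,0,-0.02],"twist":[0,0,0]},{"fingers":0.0,"linear":[0,0.03,0],"twist":[0,0,0]},{"fingers":0.0,"linear":[-0.001,0.031,0],"twist":[0,0,0]},{"fingers":0.0,"linear":[0,0,0],"twist":[0,0,0]},{"fingers":0.0,"linear":[0,0,0],"twist":[0,0,0]}]'
python3 - <<'E'
from h import *
O=np.array([.52799,-.22486]);th=-.0959;c,s=np.cos(th),np.sin(th)
p,R,st=pose(); d=p[:2]-O; print(np.round([1e3*(c*d[0]+s*d[1]),1e3*(-s*d[0]+c*d[1])],1),st['width']*87)
a=shot('wrist'); ci=camera_info('wrist'); np.save('ci5.npy',ci); cv2.imwrite('pics/w5.png',a)
cv2.imwrite('pics/w5z.png',cv2.resize(a[60:280,130:450],(800,550),interpolation=cv2.INTER_CUBIC))
E
```

```text
time: 11.92
ee_pos: [0.4536, -0.1803, 0.1073]
orientation: [0.001, -0.673, 0.739, -0.001]
wrist_force: [-0.0, 0.4, 0.2]
width: 0.274
[-78.3  37.2] 23.79547467534937
```

View pics/w5z.png

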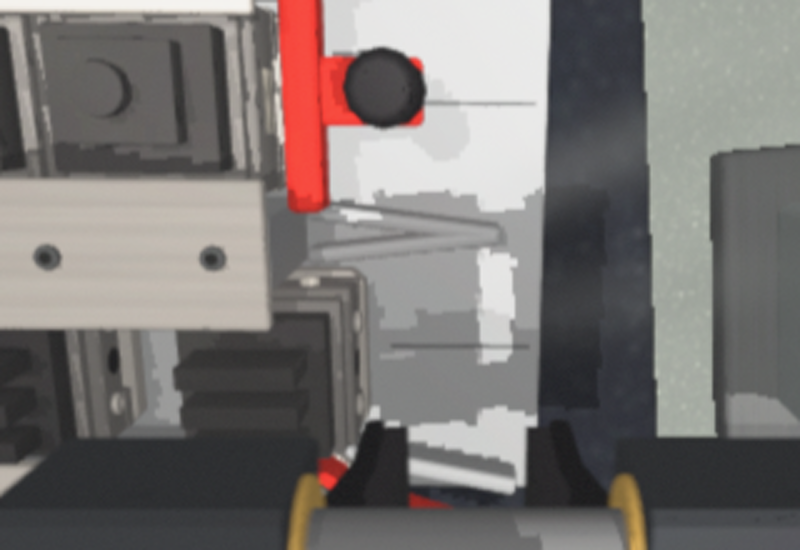

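```bash
python3 - <<'E'
from h import *
ci=np.load('ci5.npy',allow_pickle=True).item()
O=np.array([.52799,-.22486]);th=-.0959;c,s=np.cos(th),np.sin(th)
for u,v,z in((368,320,.018),(368,400,.018),(345,290,.018)):
    d=ray(ci,(130+(u+.5)/2.5-.5,60+(v+.5)/2.5-.5),z)[:2]-O; print(np.round([1e3*(c*d[0]+s*d[1]),1e3*(-s*d[0]+c*d[1])],1))
E
python3 -m inch '[{"fingers":0,"linear":[0,0,0.02],"twist":[0,0,0]},{"fingers":0,"linear":[0,0,0.035],"twist":[0,0,0]},{"fingers":0,"linear":[0,0,0.02],"twist":[0,0,0]},{"fingers":0,"linear":[0,0,0.006],"twist":[0,0,0]},{"fingers":0,"linear":[0,0,0],"twist":[0,0,0]}]'
python3 -m inch '[{"fingers":0,"linear":[0,-0.005,0],"twist":[0,0,0]},{"fingers":0,"linear":[0,-0.005,0],"twist":[0,0,0]},{"fingers":0,"linear":[0,-0.005,0],"twist":[0,0,0]},{"fingers":0,"linear":[0,-0.005,0],"twist":[0,0,0]},{"fingers":0,"linear":[0,-0.005,0],"twist":[0,0,0]}]'
```

```text
[-46.7  27.4]
[-45.9  54. ]
[-39.9  17.8]
time: 12.6
ee_pos: [0.4528, -0.1803, 0.0256]
orientation: [-0.0, -0.673, 0.74, -0.0]
wrist_force: [0.1, 0.4, -0.4]
width: 0.003
time: 13.22
ee_pos: [0.476, -0.1825, 0.0256]
orientation: [-0.001, -0.673, 0.74, 0.001]
wrist_force: [-6.7, 1.8, 6.5]
width: 0.005
```

```bash
python3 -m inch '[{"fingers":0,"linear":[0,-0.004,0],"twist":[0,0,0]},{"fingers":0,"linear":[0,-0.004,0],"twist":[0,0,0]},{"fingers":0,"linear":[0,-0.004,0],"twist":[0,0,0]}]'
python3 -m inch '[{"fingers":0,"linear":[0,-0.003,0],"twist":[0,0,0]},{"fingers":0,"linear":[0,-0.002,0],"twist":[0,0,0]}]'
```

```text
time: 13.6
ee_pos: [0.4845, -0.1836, 0.0255]
orientation: [-0.003, -0.672, 0.74, 0.003]
wrist_force: [-8.3, 1.9, 9.0]
width: 0.005
time: 13.85
ee_pos: [0.4896, -0.1842, 0.0254]
orientation: [-0.003, -0.673, 0.74, 0.003]
wrist_force: [-8.6, 0.5, 9.1]
width: 0.006
```

```bash
python3 -m inch '[{"fingers":0,"linear":[0,-0.002,0],"twist":[0,0,0]},{"fingers":0,"linear":[0,-0.001,0],"twist":[0,0,0]},{"fingers":0,"linear":[0,0,0],"twist":[0,0,0]}]'
python3 -m inch '[{"fingers":0,"linear":[0,-0.0015,0],"twist":[0,0,0]},{"fingers":0,"linear":[0,0,0],"twist":[0,0,0]}]'
python3 -m inch '[{"fingers":0,"linear":[0,-0.0015,0],"twist":[0,0,0]},{"fingers":0,"linear":[0,0,0],"twist":[0,0,0]}]'
```

```text
time: 14.22
ee_pos: [0.4927, -0.1844, 0.0255]
orientation: [-0.003, -0.673, 0.74, 0.003]
wrist_force: [-7.6, 1.2, 7.9]
width: 0.005
time: 14.48
ee_pos: [0.4943, -0.1846, 0.0255]
orientation: [-0.003, -0.673, 0.74, 0.003]
wrist_force: [-8.1, 0.6, 7.6]
width: 0.007
time: 14.72
ee_pos: [0.4957, -0.1848, 0.0255]
orientation: [-0.003, -0.673, 0.74, 0.003]
wrist_force: [-8.6, 0.9, 7.5]
width: 0.0
```

```bash
python3 -m inch '[{"fingers":0,"linear":[0,-0.0015,0],"twist":[0,0,0]},{"fingers":0,"linear":[0,0,0],"twist":[0,0,0]}]'
python3 -m inch '[{"fingers":0,"linear":[0,-0.0015,0],"twist":[0,0,0]},{"fingers":0,"linear":[0,0,0],"twist":[0,0,0]}]'
```

```text
time: 14.98
ee_pos: [0.4971, -0.1849, 0.0255]
orientation: [-0.003, -0.673, 0.74, 0.003]
wrist_force: [-8.6, 1.6, 8.4]
width: 0.007
time: 15.22
ee_pos: [0.4971, -0.1849, 0.0254]
orientation: [-0.004, -0.672, 0.74, 0.005]
wrist_force: [-10.9, 0.8, 10.8]
width: 0.003
```

```bash
python3 -m inch '[{"fingers":0,"linear":[0,-0.001,0],"twist":[0,0,0]},{"fingers":0,"linear":[0,0,0],"twist":[0,0,0]}]'
python3 -m inch '[{"fingers":0,"linear":[0,-0.001,0],"twist":[0,0,0]},{"fingers":0,"linear":[0,0,0],"twist":[0,0,0]}]'
```

```text
time: 15.48
ee_pos: [0.4973, -0.1849, 0.0254]
orientation: [-0.005, -0.672, 0.74, 0.005]
wrist_force: [-11.7, 1.7, 12.7]
width: 0.005
time: 15.72
ee_pos: [0.4976, -0.1849, 0.0254]
orientation: [-0.005, -0.672, 0.74, 0.006]
wrist_force: [-13.8, 3.6, 13.8]
width: 0.005
```

```bash
python3 -m inch '[{"fingers":0,"linear":[0,0.02,0],"twist":[0,0,0]},{"fingers":0,"linear":[0,0.02,0],"twist":[0,0,0]},{"fingers":0,"linear":[0,0,-0.04],"twist":[0,0,0]},{"fingers":0,"linear":[0,0,-0.05],"twist":[0,0,0]},{"fingers":0,"linear":[0.04,0,0],"twist":[0,0,0]},{"fingers":0,"linear":[0.0,0,0],"twist":[0,0,0]}]'
python3 - <<'E'
from h import *
O=np.array([.52799,-.22486]);th=-.0959;c,s=np.cos(th),np.sin(th)
p,R,st=pose(); d=p[:2]-O; print(np.round([1e3*(c*d[0]+s*d[1]),1e3*(-s*d[0]+c*d[1])],1),st['wrist_force'])
a=shot('wrist'); ci=camera_info('wrist'); np.save('ci6.npy',ci); cv2.imwrite('pics/w6.png',a)
cv2.imwrite('pics/w6z.png',cv2.resize(a[80:300,130:450],(800,550),interpolation=cv2.INTER_CUBIC))
E
```

```text
time: 16.48
ee_pos: [0.4614, -0.2226, 0.1163]
orientation: [0.001, -0.672, 0.741, -0.001]
wrist_force: [0.0, 0.4, -0.5]
width: 0.005
[-66.5  -4.1] [ 0.00324898  0.38628542 -0.5431298 ]
```

View pics/w6z.png

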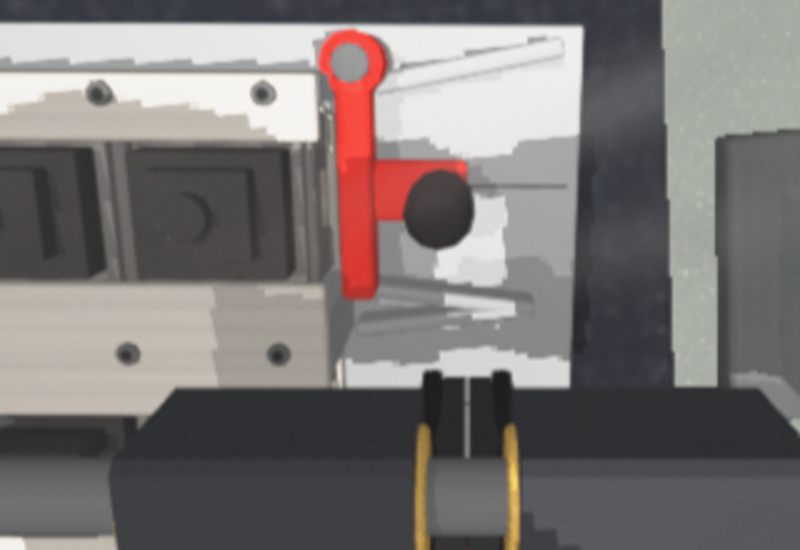

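```bash
python3 - <<'E'
from h import *
ci=np.load('ci6.npy',allow_pickle=True).item()
O=np.array([.52799,-.22486]);th=-.0959;c,s=np.cos(th),np.sin(th)
def P(u,v,z):
    d=ray(ci,(130+(u+.5)/2.5-.5,80+(v+.5)/2.5-.5),z)[:2]-O; return np.array([1e3*(c*d[0]+s*d[1]),1e3*(-s*d[0]+c*d[1])])
pin=P(351,62,.045);kn=P(439,208,.081);print(pin,kn,kn-pin,np.hypot(*(kn-pin)),np.degrees(np.arctan2(*(kn-pin)[::-1])))
def togo_c(x,y,z): togo([O[0]+c*x-s*y,O[1]+s*x+c*y,z],-.0959)
togo_c(-.066,.139,.116)
E
```

```text
[-35.22982277 -76.18173845] [-59.96164189 -42.31502555] [-24.73181912  33.8667129 ] 41.9358691297466 126.13950680745029
t 16.525 p [ 0.461  -0.2218  0.1156] lin mm [-142.4   -0.9   -0.4] twist deg [-0.  0. -0.] q6 0.03 F [-0.6  0.2 -0.9] w 0.009
```

```bash
python3 -m inch '[{"fingers":0,"linear":[-0.045,0,0],"twist":[0,0,0]},{"fingers":0,"linear":[-0.05,0,0],"twist":[0,0,0]},{"fingers":0,"linear":[-0.047,-0.001,0],"twist":[0,0,0]},{"fingers":0,"linear":[0,0,0],"twist":[0,0,0]}]'
python3 - <<'E'
from h import *
O=np.array([.52799,-.22486]);th=-.0959;c,s=np.cos(th),np.sin(th)
p,R,st=pose(); d=p[:2]-O; print(np.round([1e3*(c*d[0]+s*d[1]),1e3*(-s*d[0]+c*d[1])],1),st['wrist_force'])
a=shot('wrist'); ci=camera_info('wrist'); np.save('ci7.npy',ci); cv2.imwrite('pics/w7.png',a)
cv2.imwrite('pics/w7z.png',cv2.resize(a[80:300,130:450],(800,550),interpolation=cv2.INTER_CUBIC))
E
```

```text
time: 17.02
ee_pos: [0.4757, -0.077, 0.1153]
orientation: [-0.0, -0.675, 0.738, 0.0]
wrist_force: [-0.3, 0.4, -0.4]
width: 0.001
[-66.2 142.2] [-0.34913132  0.36249766 -0.38348977]
```

View pics/w7z.png

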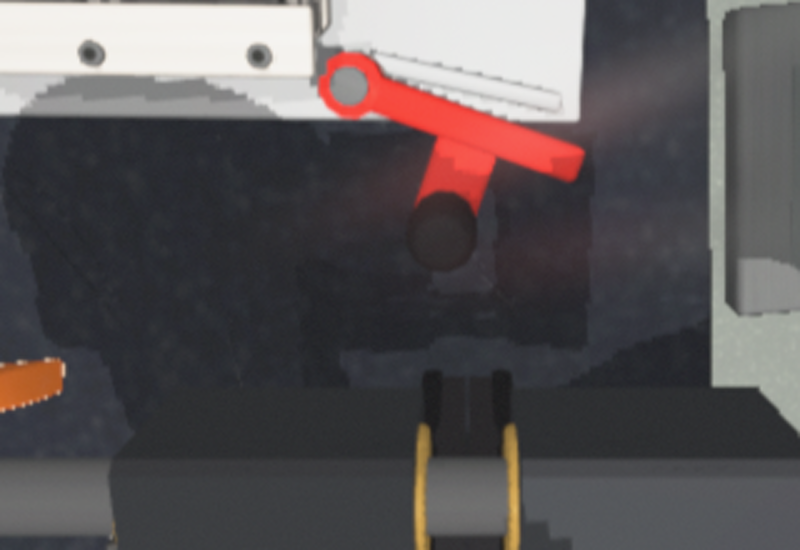

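The picture shows the knob at (442,230) and the bar pointing forward and out, with the fingers left of the knob and clear. I'll descend and sweep.

```bash
python3 -m inch '[{"fingers":0,"linear":[0,0,0.03],"twist":[0,0,0]},{"fingers":0,"linear":[0,0,0.029],"twist":[0,0,0]},{"fingers":0,"linear":[0.007,0,0],"twist":[0,0,0]},{"fingers":0,"linear":[0.007,0,0],"twist":[0,0,0]},{"fingers":0,"linear":[0.01,0.006,0],"twist":[0,0,0]},{"fingers":0,"linear":[0.011,0.005,0],"twist":[0,0,0]}]'
python3 -m inch '[{"fingers":0,"linear":[0.0115,0.0015,0],"twist":[0,0,0]},{"fingers":0,"linear":[0.0115,-0.0015,0],"twist":[0,0,0]},{"fingers":0,"linear":[0.0105,-0.0045,0],"twist":[0,0,0]}]'
python3 - <<'E'
from h import *
O=np.array([.52799,-.22486]);th=-.0959;c,s=np.cos(th),np.sin(th)
p,R,st=pose(); d=p[:2]-O; print(np.round([1e3*(c*d[0]+s*d[1]),1e3*(-s*d[0]+c*d[1])],1),st['wrist_force'])
a=shot('top'); m=masks_of('top','gate_knob')[0]; print(m['p'],m['bbox'])
E
```

```text
time: 17.82
ee_pos: [0.4605, -0.114, 0.0572]
orientation: [-0.0, -0.673, 0.74, 0.0]
wrist_force: [1.4, 1.7, -1.1]
width: 0.006
time: 18.2
ee_pos: [0.4633, -0.1487, 0.0571]
orientation: [0.0, -0.673, 0.74, -0.0]
wrist_force: [0.1, 2.2, 0.6]
width: 0.008
[-71.7  69.6] [0.10498722 2.24524552 0.64909549]Traceback (most recent call last):
  File "<stdin>", line 4, in <module>
IndexError: list index out of range
```

```bash
python3 -m inch '[{"fingers":0,"linear":[0.005,-0.005,0],"twist":[0,0,0]},{"fingers":0,"linear":[0.005,-0.005,0],"twist":[0,0,0]},{"fingers":0,"linear":[0,0,0],"twist":[0,0,0]}]'
python3 -m inch '[{"fingers":0,"linear":[0.003,-0.003,0],"twist":[0,0,0]},{"fingers":0,"linear":[0,0,0],"twist":[0,0,0]}]'
python3 -m inch '[{"fingers":0,"linear":[0.002,-0.002,0],"twist":[0,0,0]},{"fingers":0,"linear":[0,0,0],"twist":[0,0,0]}]'
```

```text
time: 18.68
ee_pos: [0.4725, -0.1588, 0.0566]
orientation: [0.0, -0.673, 0.74, -0.0]
wrist_force: [1.1, 0.2, 0.0]
width: 0.003
time: 18.92
ee_pos: [0.4744, -0.161, 0.0566]
orientation: [0.0, -0.673, 0.74, 0.0]
wrist_force: [0.0, 5.2, 0.9]
width: 0.008
time: 19.18
ee_pos: [0.4746, -0.1614, 0.0565]
orientation: [-0.0, -0.673, 0.74, 0.002]
wrist_force: [-4.2, 15.2, 5.1]
width: 0.009
```

```bash
python3 -m inch '[{"fingers":0,"linear":[-0.01,0.004,0],"twist":[0,0,0]},{"fingers":0,"linear":[-0.015,0,-0.01],"twist":[0,0,0]},{"fingers":0,"linear":[-0.02,0,-0.04],"twist":[0,0,0]},{"fingers":0,"linear":[-0.02,-0.02,-0.03],"twist":[0,0,0]},{"fingers":0,"linear":[0,-0.02,0],"twist":[0,0,0]},{"fingers":0,"linear":[0,0,0],"twist":[0,0,0]}]'
python3 - <<'E'
from h import *
O=np.array([.52799,-.22486]);th=-.0959;c,s=np.cos(th),np.sin(th)
p,R,st=pose(); d=p[:2]-O; print(np.round([1e3*(c*d[0]+s*d[1]),1e3*(-s*d[0]+c*d[1])],1),st['wrist_force'])
a=shot('wrist'); ci=camera_info('wrist'); np.save('ci8.npy',ci); cv2.imwrite('pics/w8.png',a)
cv2.imwrite('pics/w8z.png',cv2.resize(a[60:280,150:470],(800,550),interpolation=cv2.INTER_CUBIC))
E
```

```text
time: 19.92
ee_pos: [0.5195, -0.102, 0.1376]
orientation: [0.001, -0.673, 0.739, -0.001]
wrist_force: [-0.3, -0.1, 0.0]
width: 0.005
[-20.2 121.4] [-0.29819151 -0.08610169  0.03671369]
```

View pics/w8z.png

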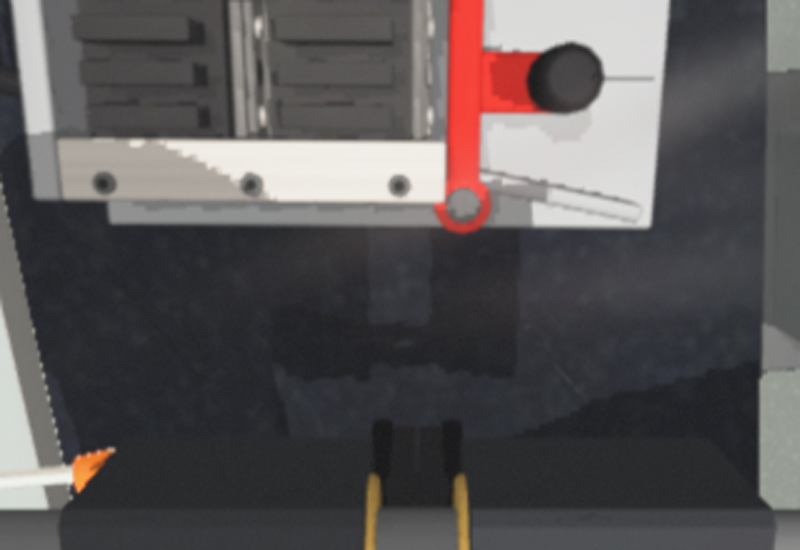

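```bash
python3 - <<'E'
from h import *
ci=np.load('ci8.npy',allow_pickle=True).item()
O=np.array([.52799,-.22486]);th=-.0959;c,s=np.cos(th),np.sin(th)
def P(u,v,z):
    d=ray(ci,(150+(u+.5)/2.5-.5,60+(v+.5)/2.5-.5),z)[:2]-O; return np.array([1e3*(c*d[0]+s*d[1]),1e3*(-s*d[0]+c*d[1])])
a,b=P(448,175,.043),P(452,5,.043); d=b-a; print('bar edge',a,b,'angle to -y',np.arctan2(-d[0],-d[1]))
a,b=P(482,150,.043),P(484,5,.043); d=b-a; print('bar front',a,b,np.arctan2(-d[0],-d[1]))
pin=P(463,204,.045);kn=P(566,77,.081); print(pin,kn,kn-pin)
print('fins new',P(275,25,.075),P(396,25,.075),'rear',P(75,25,.075),P(200,25,.075),'front foot',P(435,60,.018),'stop',P(40,150,.065))
read_camera('top');ct=camera_info('top')
for n in('stepped_electrode','blade_electrode'):
    for m in masks_of('top',n)[:2]: print(n,round(m['p'],2),np.round(m['bbox'],1))
E
```

```text
bar edge [-30.75799582  66.87385961] [-31.38559491  18.51561342] angle to -y 0.012977390862245702
bar front [-40.96223306  59.42908844] [-40.64303111  18.50758289] -0.007800188834299442
[-35.35866904  75.42923837] [-58.80493434  39.74163011] [-23.4462653  -35.68760826]
fins new [14.94009534 26.94870466] [-15.89262714  26.92220142] rear [65.89635873 26.99250573] [34.0497037  26.96513093] front foot [-27.10184637  32.23708257] stop [82.99340333 58.53106796]
stepped_electrode 0.61 [236.2 242.4  24.6  23.1]
blade_electrode 0.63 [398.  203.4  87.2 120.1]
```

```bash
python3 -m inch '[{"fingers":0,"linear":[0,0,-0.04],"twist":[0,0,0]},{"fingers":0,"linear":[0,0,0],"twist":[0,0,0]}]'; python3 -c "
from cell import *
print(hand_in())"
```

```text
time: 20.38
ee_pos: [0.5196, -0.1029, 0.1795]
orientation: [0.002, -0.673, 0.74, -0.002]
wrist_force: [-0.3, -0.4, 0.0]
width: 0.006
the job is handed in; nothing more can be done
None
```

The finned electrode is loaded in the open lane behind the rear electrode, the red gate is shut across it, and the job is handed in at about 20 s. I slid it in under the lips while gripped, released it, and pushed it home with closed fingers until it stalled. I then swept the gate shut by its knob up to the hard stop.

**Last checks (final wrist picture):**
- **Gate:** within about 0.01 rad of shut.
- **Finned electrode:** its x is about -0.5 mm in the cassette frame, against about 2 mm for fully home.
- **Rear electrode:** its x measured about 50 mm. The limit is 45 mm; hard against the stop would be 54 mm. The end stop itself read 3 mm off in the same picture, so these positions are good to a few mm.
- **Robot:** clear of everything, with the wrist force near zero.

**Checks that failed or disagreed:**
- **Blade electrode:** the final network check misidentified the cassette as the blade electrode, so its place was not confirmed. No move went near it.
- **Stepped electrode:** its final detection box was smaller and about 6 px (roughly 1 cm) from the first one. The box differed in size, and no move went near this electrode either, so I put it down to the network.
- **Seating in the grip:** before insertion, estimates of the electrode's sideways offset differed by 2–3 mm. It still slid in without sideways resistance.

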